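# Load dose tins into a spring rack

## Robot

A 6-joint arm with a two-finger parallel gripper is mounted at the origin on the work surface. World frame = base frame: x ahead of the robot, y to its left, z up, the work surface at z = 0. Lengths are in m, angles in degrees, forces in N, time in s.
With the tool pointing down it reaches from about 0.325 to 0.85 m from the base axis. Payload 15.5 kg.
Tool frame: the origin (TCP) lies at the very end of the fingers, on their centre line; the grasp point (between the pads) lies arm.grip_depth behind it (arm.grip_depth is the distance from the TCP to the grasp point, in m); z points along the fingers, y is the line along which they close (so a half turn about z gives the same grasp; the last joint's range is limited). The gripper opens to 91 mm and grips with 3 to 60 N. Pads are 32 mm wide; open, the fingers measure 118 mm over their backs; the gripper's body (76 mm by 178 mm) begins 60 mm behind the grasp point.
Start: joints at [59.903, 28.281, 77.091, -0, 74.628, -5.472], TCP at [0.26, 0.568, 0.183] pointing down, gripper open.
Joint ranges: [-166.48, 166.48], [-47.26, 123.95], [12.59, 153.08], [-70.14, 250.14], [6.76, 159.57], [-176.63, 176.63]. Speed limits (degrees/s): [108.29, 108.29, 147.25, 172.46, 172.46, 172.46].

## Interface

Orientations are given as a 3x3 rotation matrix whose columns are the frame's x, y, z axes.
In Python, from rig import arm gives the robot as it stands. Calls block until the motion is done:
- arm.move_to(position, orientation): joint-space move of the TCP to a pose.
- arm.move_l(position, orientation=None, feed=0.15): straight line of the TCP; orientation=None keeps the orientation; feed is the mean speed in m/s.
- arm.move_joints(angles): joint-space move.
- arm.grip(opening): finger opening in m; the grip force is fixed at half the most; returns when the fingers have stopped.
- arm.sleep(seconds).
- arm.solve_ik(position, orientation): joint angles nearest the present ones, or None.
- arm.snapshot(name): name is "scene" or "top"; returns the picture (420x560x3 uint8, red, green, blue); there is no depth.
- arm.get_calibration(name): a dict with "intrinsics" (3x3 intrinsics, pixels), "cam_to_world" (4x4, takes a point from camera to world coordinates). Camera axes: x right, y down, z forward; pixel columns grow to the right and rows downward; lengths in m; the calibration is good to about 2 mm. A picture is of the moment at which its call begins. get_calibration takes no time and is no camera call.
A pose or a line that the arm cannot do raises arm.Unreachable and nothing moves.
- arm.sign_off(): hands the job in; it is judged then, once.
Readings, each from a call of its own:
- arm.current_t(): time.
- arm.current_joint_positions(): joint angles.
- arm.current_dq(): joint speeds.
- arm.current_tau(): joint torques, N m.
- arm.current_ee_pos(): TCP position.
- arm.current_tool_rot(): TCP orientation.
- arm.current_force(): force on the tool from outside, world axes, zero at the start.
- arm.current_torque(): the same for the moment, N m.
- arm.current_width(): finger opening in m.
- arm.current_grasp_force(): force on a finger pad.
Only numpy, scipy, OpenCV 4.12 (cv2) and the standard library are available. Lean on these libraries where they do the work, as an engineer would, in place of code of your own. Each camera call takes 0.05 s, during which the arm holds its last target. There are 200 camera calls.

## Task

Refill the spring rack on the coffee counter: draw its sprung pusher back by the black knob and slide the knob sideways into the notch of the side rail so that it stays back by itself; find the notch by feel and do not force the knob against the rail. Set the two small dose tins upright in the track between pusher and front stop (set them down, do not drop them), then free the knob from the notch and ease the pusher forward, never letting it snap, until it holds both tins against the front stop. Leave the cup, the canister and the tamper where they are.

Things in the scene. Friction and masses are not known exactly. Their poses are not given: they have to be found in the camera images.
- rack: Spring rack fixed to the counter: steel base plate 300 x 90 x 8 mm with a straight track. Origin: underside, on the track's centre line. x runs along the track to the front stop, y across, z up (x points roughly to the world's +y). Track floor z = 8 mm; side walls 3 mm thick, inner faces y = +-22 mm, tops z = 26 mm. Loaded and closed, the tins' centres are at x = 90 and 50 mm.
- stop (a point): Middle of the front stop's inner face, rack x = 110 mm, 24 mm above the counter: a steel plate 50 mm wide, top 40 mm above the counter, across the track's end. Tins stand upright between it and the pusher's face.
- rail_mid (a point): Point of the rack (x = -60, y = 6.5, z = 42 mm) on the top inner edge of the aluminium side rail on the +y side, x = -150 to -14 mm, z = 30 to 42 mm. One notch 14 mm wide, 11.5 mm deep is cut in this edge, its mouth bevelled to 20 mm. The rail, not this point, shifts each time: the notch's centre is anywhere from rack x = -125 to -113 mm; feel (or look) for it.
- pusher (a joint): Distance in m the pusher is drawn back, along rack -x: 0 shut, 0.110 the end; its face is at rack x = 104 mm minus this. Spring 60 N/m forward: 1.8 N shut, 6 N on two tins, 8 N at the notch; 0.2 kg moving; damping 20 N s/m. Reads 0.074 on two tins. The knob faces the notch's centre somewhere from 0.092 to 0.104; once caught it rests on the notch's front edge, 2 mm less.
- knob (a joint): Distance in m the knob is slid sideways on the pusher along rack +y (to the rail): 0 centred, -0.0015 to the other side; its stem meets the rail's edge at 0.0015; 0.011 is the end, reached only in the notch. No sideways spring, 0.4 N friction. Caught: more than 0.006.
- knob_grip (a point): Middle of the black knob's grip: an upright round knob 22 mm in diameter and 28 mm tall, its top 14 mm above this point and its lower face 14 mm below; centre 66 mm above the counter. Below it a steel stem 10 mm in diameter passes the rail. It stands 125 mm behind the pusher's face and moves with the joints pusher and knob; it does not turn.
- pusher_face (a point): Centre of the pusher's front face, a black upright plate 40 mm wide, 46 mm tall, top 54 mm above the counter.
- tin_a: A small dose tin: upright plain aluminium cylinder, 40 mm in diameter, 60 mm tall, about 60 g, loose on the counter. Origin: centre of its underside, z up.
- tin_b: The other dose tin, identical to the first.
- cup: Bystander: white mug, 80 mm in diameter, 65 mm tall, with a handle. Origin: centre of its underside.
- canister: Bystander: wide green storage canister with steel cap, 72 mm in diameter, 110 mm tall. Origin: centre of its underside.
- tamper: Bystander: steel tamper standing on its 58 mm base, 88 mm tall. Origin: centre of its underside.

How it is judged (in metres and radians):
On the way, in this order (a step that is already met when the one before it is completed fails the run):
1. the pusher is drawn back and its knob, let go, is caught in the notch (value of joint pusher above 0.085 m and value of joint knob above 0.006 m and contact force between the fingers and knob below 0.1 N), for 0.2 s.
2. both tins stand in the track, let go, while the knob is still caught (value of joint pusher above 0.085 m and value of joint knob above 0.006 m and x of tin_a in the frame of rack between 0.02 and 0.096 m and y of tin_a in the frame of rack between -0.005 and 0.005 m and z of tin_a in the frame of rack between 0.005 and 0.012 m and angle between each of tin_a, tin_b's own z axis and vertical below 0.1 rad and linear speed of each of tin_a, tin_b below 0.03 m/s and contact force between the fingers and tin_a below 0.1 N and x of tin_b in the frame of rack between 0.02 and 0.096 m and y of tin_b in the frame of rack between -0.005 and 0.005 m and z of tin_b in the frame of rack between 0.005 and 0.012 m and contact force between the fingers and tin_b below 0.1 N), for 0.2 s.
At the end, for the whole second after the job is handed in: Both tins stand upright (within 0.1 rad) on the track floor, one behind the other, within 5 mm of its centre line and at rest; the pusher is free of the notch (knob less than 4 mm to the side) and rests on them, drawn back 70.5 to 77.5 mm; everything let go (value of joint pusher between 0.0705 and 0.0775 m and velocity of joint pusher between -0.01 and 0.01 m/s and value of joint knob below 0.004 m and x of tin_a in the frame of rack between 0.045 and 0.095 m and y of tin_a in the frame of rack between -0.005 and 0.005 m and z of tin_a in the frame of rack between 0.005 and 0.012 m and angle between each of tin_a, tin_b's own z axis and vertical below 0.1 rad and linear speed of each of tin_a, tin_b below 0.03 m/s and x of tin_b in the frame of rack between 0.045 and 0.095 m and y of tin_b in the frame of rack between -0.005 and 0.005 m and z of tin_b in the frame of rack between 0.005 and 0.012 m); the robot touches nothing.
It fails at once if the knob is forced against the rail with more than 25 N (contact force between knob and rail above 25 N).
It fails at once if the pusher snaps forward (faster than 0.25 m/s once clear of the notch) (value of joint pusher below 0.086 m and velocity of joint pusher below -0.25 m/s).
It fails at once if a tin is let go more than 25 mm above the track floor ((height (world z) of tin_a above 0.035 m and contact force between the fingers and tin_a below 0.02 N) or (height (world z) of tin_b above 0.035 m and contact force between the fingers and tin_b below 0.02 N)).
It fails at once if a bystander is moved by more than 20 mm (distance of any of cup, canister, tamper from where it was at the start of the episode above 0.02 m).
It also fails if it takes over 72 s, if anything falls off the work surface, if the arm or the gripper's body presses on something with over 40 N, if the wrist force passes 120 N, or if a joint passes its speed limit or range.

## Working session

There is one attempt and no reset: what is moved stays moved. The work goes in short steps, each a Python script; the robot and the scene stay as the last script left them, time stands still between calls to the robot, and variables do not carry over. Pictures are saved under pics/ and viewed, at most 10 in all, crops included, and the job is handed in when it is done.

```bash
mkdir -p pics; python3 - <<'E'
from rig import arm
import cv2,numpy as np
np.set_printoptions(suppress=True,precision=4)
for n in("top","scene"):
    im=arm.snapshot(n); cv2.imwrite(f"pics/{n}0.png",im[:,:,::-1])
    c=arm.get_calibration(n); print(n,c["intrinsics"],c["cam_to_world"])
print(arm.grip_depth,arm.current_tool_rot(),arm.current_t(),arm.current_force())
E
```

```text
top [[456.8648   0.     283.0351]
 [  0.     456.8648 199.4692]
 [  0.       0.       1.    ]] [[ 0.0062 -0.9857  0.1682  0.4261]
 [-1.     -0.0069 -0.0034 -0.0203]
 [ 0.0045 -0.1682 -0.9857  1.1984]
 [ 0.      0.      0.      1.    ]]
scene [[407.9121   0.     290.1269]
 [  0.     407.9121 209.906 ]
 [  0.       0.       1.    ]] [[-0.6768  0.6255 -0.3882  0.9472]
 [ 0.7361  0.5774 -0.3531  0.2822]
 [ 0.0033 -0.5248 -0.8512  0.8343]
 [ 0.      0.      0.      1.    ]]
0.0188 [[-0.909   0.4167 -0.0005]
 [ 0.4167  0.909  -0.001 ]
 [ 0.0001 -0.0011 -1.    ]] 0.1 [0.0464 0.0757 0.0231]
```

View pics/top0.png

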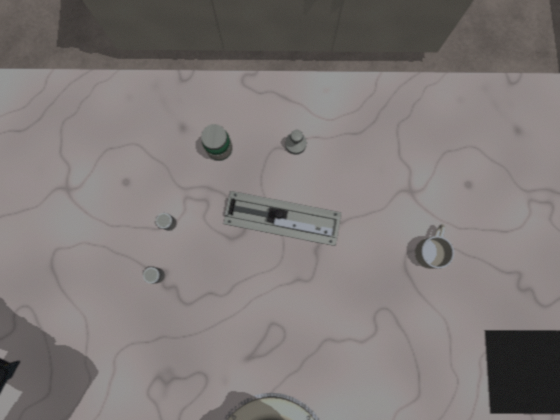

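View pics/scene0.png

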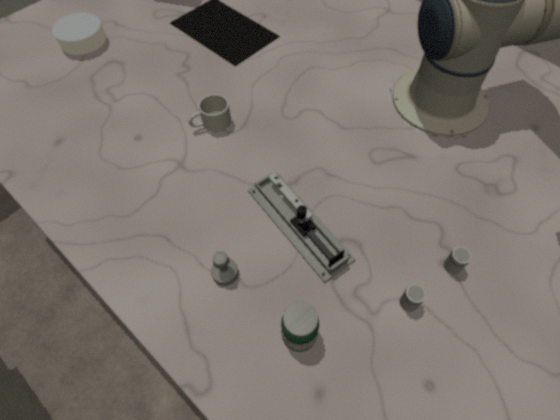

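The top view shows the rack at about (223–341, 191–245), the knob at (277,214) and the tins at (164,222) and (152,275). The canister is at (216,142), the tamper at (295,142) and the mug at (435,252). The scene view agrees. Next I'll enlarge the details.

```bash
python3 - <<'E'
import cv2,numpy as np
a=cv2.imread("pics/top0.png")[183:253,215:350]; b=cv2.imread("pics/scene0.png")
r=cv2.resize(a,(800,415),interpolation=cv2.INTER_CUBIC)
t=cv2.resize(cv2.imread("pics/top0.png")[205:290,135:185],(108,184),interpolation=cv2.INTER_CUBIC)
s=cv2.resize(b[165:285,240:360],(184,184))
o=np.zeros((600,800,3),np.uint8); o[:415]=r; o[416:,:108]=t; o[416:,120:304]=s
cv2.imwrite("pics/c1.png",cv2.convertScaleAbs(o,alpha=1.5))
E
```

```text
(no output)
```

View pics/c1.png

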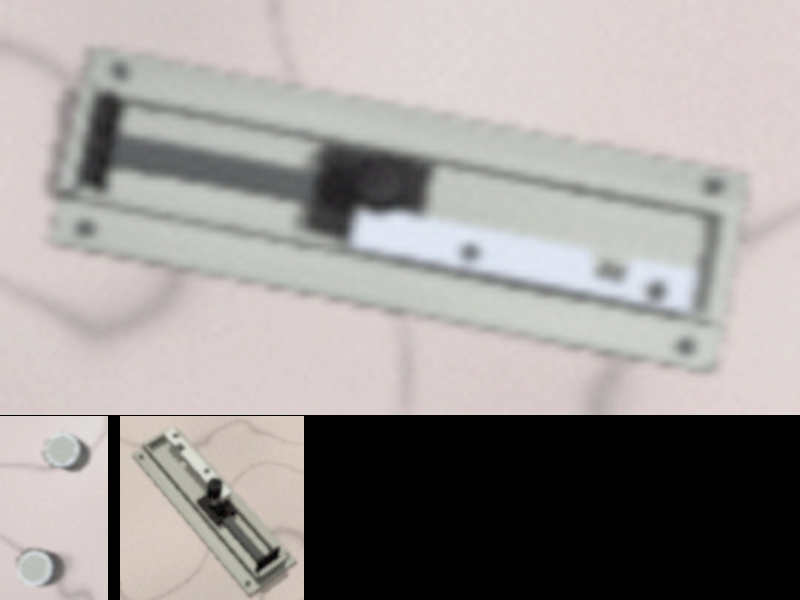

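The crop shows the white rail with its notch at about crop (612,265), which is top pixel (318,228). The four plate screws are clear, the pusher face is at the left and the knob is at crop (380,175). Now I'll measure them.

```bash
cat > h.py <<'E'
import cv2,numpy as np
from rig import arm
np.set_printoptions(suppress=True,precision=4)
def ray(n,p):
    c=arm.get_calibration(n); T=c["cam_to_world"]
    d=T[:3,:3]@np.linalg.solve(c["intrinsics"],[p[0],p[1],1]); return T[:3,3],d
def onz(n,p,z):
    o,d=ray(n,p); return o+d*(z-o[2])/d[2]
def tri(p,q):
    (o1,d1),(o2,d2)=ray("top",p),ray("scene",q)
    s=np.linalg.lstsq(np.c_[d1,-d2],o2-o1,rcond=None)[0]
    a,b=o1+s[0]*d1,o2+s[1]*d2; return (a+b)/2,np.linalg.norm(a-b)
E
python3 - <<'E'
from h import *
im=cv2.imread("pics/top0.png"); sc=cv2.imread("pics/scene0.png")
def crop(p): return (np.array(p)+.5)/5.926+[215,183]-.5
# plate
f=im.astype(int); m=((f[...,1]-f[...,2]>-2)).astype(np.uint8)*255
R=np.zeros_like(m);R[180:255,212:350]=m[180:255,212:350]
R=cv2.morphologyEx(R,cv2.MORPH_CLOSE,np.ones((5,5)))
c=max(cv2.findContours(R,0,2)[0],key=cv2.contourArea); r=cv2.minAreaRect(c)
P=np.array([onz("top",p,.008)for p in cv2.boxPoints(r)]);print("rect",r,"\n",P,P.mean(0),[np.linalg.norm(P[i]-P[i-1])for i in range(4)])
S=np.array([onz("top",crop(p),.008)for p in[(120,70),(85,228),(712,186),(685,346)]]);print("screws",S,S.mean(0))
u=(S[:2].mean(0)-S[2:].mean(0));u/=np.linalg.norm(u);print("u",u,np.degrees(np.arctan2(u[1],u[0])))
for n,p,z in[("notch",(612,265),.042),("rail front",(352,225),.042),("rail back",(694,290),.042),("knobtop",(382,178),.08),("facetop",(115,142),.054),("stoptop outer",(75,130),.04)]:
    w=onz("top",crop(p),z)-S.mean(0); print(n,w+S.mean(0),"rel screws centre x",w@u,"y",-w[0]*u[1]+w[1]*u[0])
# tins
for n,img,boxes in(("top",im,[(150,208,180,236),(138,261,168,289)]),("scene",sc,[(398,280,430,312),(444,242,476,274)])):
  for x0,y0,x1,y1 in boxes:
    g=img[y0:y1,x0:x1].astype(int); mm=((g[...,1]-g[...,2])>-2).astype(np.uint8)*255
    k=max(cv2.findContours(mm,0,2)[0],key=cv2.contourArea);(ex,ey),er=cv2.minEnclosingCircle(k)
    print(n,(ex+x0,ey+y0),er,cv2.contourArea(k),onz(n,(ex+x0,ey+y0),.06))
# canister, tamper, cup rough
for n,p,z in[("can",(215,136),.11),("tamp",(296,135),.088),("cup",(434,250),.065)]:print(n,onz("top",p,z))
E
```

```text
rect ((282.05767822265625, 217.7115478515625), (114.53180694580078, 33.92808532714844), 11.309932708740234) 
 [[ 0.5654  0.1336  0.008 ]
 [ 0.6542  0.1185  0.008 ]
 [ 0.5961 -0.1786  0.008 ]
 [ 0.5086 -0.1599  0.008 ]] [ 0.5811 -0.0216  0.008 ] [np.float64(0.29892098153673746), np.float64(0.09008351331551558), np.float64(0.3026550317833709), np.float64(0.08942533245921787)]
screws [[ 0.642   0.1033  0.008 ]
 [ 0.5709  0.1171  0.008 ]
 [ 0.5916 -0.1606  0.008 ]
 [ 0.5205 -0.1478  0.008 ]] [ 0.5813 -0.022   0.008 ]
u [0.1874 0.9823 0.    ] 79.20178297536968
notch [ 0.5523 -0.1132  0.042 ] rel screws centre x -0.09502382200672897 y 0.01131425133260535
rail front [ 0.5688 -0.0015  0.042 ] rel screws centre x 0.01778899344004858 y 0.01601990463773171
rail back [ 0.5418 -0.1483  0.042 ] rel screws centre x -0.13144307028886076 y 0.015074820035291103
knobtop [ 0.584  -0.0144  0.08  ] rel screws centre x 0.00791502989075037 y -0.001258328768629706
facetop [0.6024 0.0999 0.054 ] rel screws centre x 0.12372783787716529 y 0.002079238728285148
stoptop outer [0.6097 0.1189 0.04  ] rel screws centre x 0.14366913458216182 y -0.0015414791424480032
top (165.0, 221.5) 10.062405586242676 225.5 [0.5624 0.2711 0.06  ]
top (152.875, 275.0) 10.320740699768066 236.5 [0.43   0.2943 0.06  ]
scene (411.4516124725342, 296.1612911224365) 12.940571784973145 260.0 [0.5789 0.2725 0.06  ]
scene (460.6000003814697, 256.0) 8.411995887756348 112.5 [0.4359 0.2991 0.06  ]
can [0.77   0.1453 0.11  ]
tamp [ 0.7811 -0.0558  0.088 ]
cup [ 0.4954 -0.3984  0.065 ]
```

```bash
python3 - <<'E'
import cv2,numpy as np
a=cv2.imread("pics/top0.png"); b=cv2.imread("pics/scene0.png")
def g(im,x,y,w,h,s,al): return cv2.resize(cv2.convertScaleAbs(im[y:y+h,x:x+w],alpha=al),None,fx=s,fy=s,interpolation=cv2.INTER_CUBIC)
o=np.zeros((600,800,3),np.uint8)
o[:300,:400]=g(a,262,200,40,30,10,3); o[:300,400:]=g(b,285,200,40,30,10,3)
for i,(im,x,y) in enumerate([(a,152,210),(a,140,263),(b,401,284),(b,447,246)]): o[300:500,i*200:i*200+200]=g(im,x,y,25,25,8,1.3)
cv2.imwrite("pics/c2.png",o)
E
```

```text
(no output)
```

View pics/c2.png

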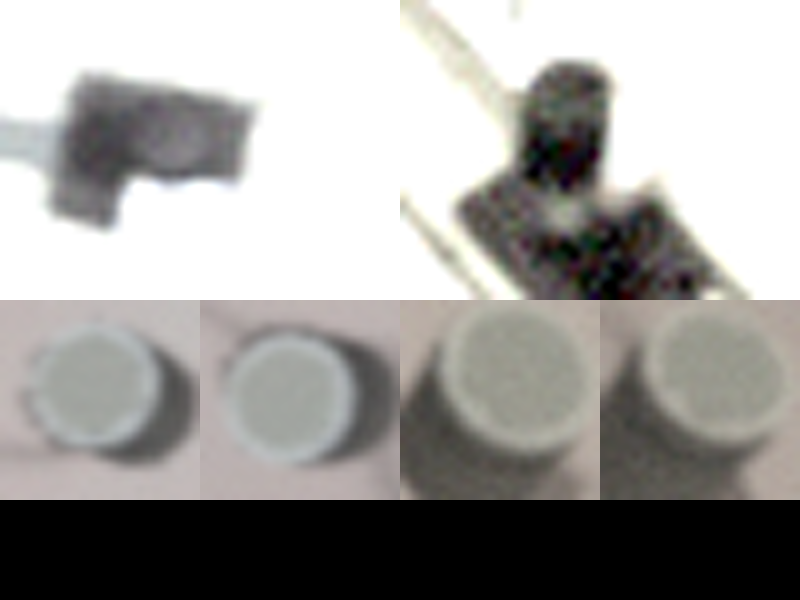

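The knob top is at top pixel (278.7,213.0) and scene pixel (301.6,207.6). The tin top discs are at top pixels (163.6,220.2) and (150.6,274.7), and at scene pixels (415.2,292.6) and (460.9,254.3).

```bash
python3 - <<'E'
from h import *
for n,p,q,z in[("knob",(278.7,213.0),(301.6,207.6),.08),("tin1",(163.6,220.2),(415.2,292.6),.06),("tin2",(150.56,274.7),(460.9,254.3),.06)]:
    print(n,onz("top",p,z),onz("scene",q,z),tri(p,q))
E
```

```text
knob [ 0.583  -0.0136  0.08  ] [ 0.5819 -0.0163  0.08  ] (array([ 0.583 , -0.0143,  0.0832]), np.float64(0.0016593411669625288))
tin1 [0.5656 0.2747 0.06  ] [0.5677 0.2738 0.06  ] (array([0.5662, 0.2745, 0.0578]), np.float64(0.0016085250797155252))
tin2 [0.4307 0.3    0.06  ] [0.432  0.2975 0.06  ] (array([0.4312, 0.2987, 0.0598]), np.float64(0.0026632927041824717))
```

```bash
cat >> h.py <<'E'
th=np.radians(79.1); u=np.array([np.cos(th),np.sin(th),0]); v=np.array([-u[1],u[0],0])
K0=np.array([.5825,-.0148,0]); O=np.array([.5812,-.0218,0]); O=O+((K0+.021*u-O)@u)*u   # rack origin
def W(x,y,z): return O+x*u+y*v+[0,0,z]
def R(y): y=np.array(y); z=np.array([0,0,-1.]); return np.c_[np.cross(y,z),y,z]
def F(n=3):
    f=np.mean([arm.current_force() for _ in range(n)],0); return np.array([f@u,f@v,f[2]])
def P():
    p=arm.current_ee_pos()-O; return np.array([p@u,p@v,p[2]])
ZK=.051
E
python3 - <<'E'
from h import *
print("O",O)
arm.grip(.05)
arm.move_to(W(-.021,0,.13),R(u)); arm.move_l(W(-.021,0,ZK),feed=.12)
print(P(),F(),arm.current_t())
arm.grip(0.0); print("w",arm.current_width(),arm.current_grasp_force(),P(),F())
p0=P()
arm.move_l(W(p0[0]-.03,p0[1],ZK),feed=.08); print(P(),F(),arm.current_t())
arm.move_l(W(p0[0]-.085,p0[1],ZK),feed=.08); print(P(),F(),arm.current_t(),arm.current_width())
i=arm.snapshot("top"); 
o=cv2.resize(cv2.convertScaleAbs(i[183:253,215:350,::-1],alpha=1.5),(800,415),interpolation=cv2.INTER_CUBIC); cv2.imwrite("pics/t1.png",o)
E
```

```text
O [0.5865 0.0058 0.    ]
[-0.0209 -0.0004  0.0516] [-0.0896 -0.482   0.7856] 4.0583
w 0.0004416942485134719 0.0 [-0.021  0.     0.051] [-0.3473  0.5646  0.559 ]
[-0.0515 -0.      0.051 ] [ 0.2917 -0.1098  0.5677] 5.4333
[-0.1059  0.      0.051 ] [-0.3528 -0.1655 -0.1581] 6.2667 0.0007895067153339196
```

```bash
python3 - <<'E'
from h import *
arm.move_l(arm.current_ee_pos()+[0,0,.02],feed=.1)
a=arm.snapshot("top");b=arm.snapshot("scene")
o=np.zeros((600,800,3),np.uint8)
o[:,:400]=cv2.resize(a[170:320,240:340],(400,600),interpolation=cv2.INTER_CUBIC)[:,:,::-1]
o[:,400:]=cv2.resize(b[150:300,250:350],(400,600),interpolation=cv2.INTER_CUBIC)[:,:,::-1]
cv2.imwrite("pics/t2.png",cv2.convertScaleAbs(o,alpha=1.5))
E
```

```text
(no output)
```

View pics/t2.png

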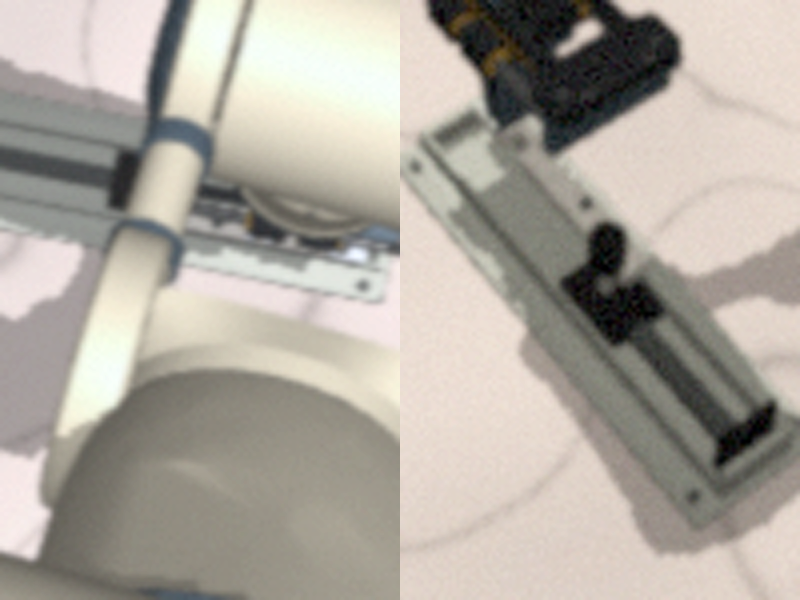

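```bash
python3 - <<'E'
from h import *
def proj(n,p):
    c=arm.get_calibration(n);T=np.linalg.inv(c["cam_to_world"]);q=c["intrinsics"]@(T[:3,:3]@p+T[:3,3]);return q[:2]/q[2]
t=arm.current_ee_pos()
for n,ox,oy in(("top",240,170),("scene",250,150)):
    q=proj(n,t); print(n,t,q,(q-[ox,oy])*4+([400,0] if n=="scene" else 0))
    for k in(W(-.021,0,.08),W(-.021,0,.052)): print((proj(n,k)-[ox,oy])*4+([400,0] if n=="scene" else 0))
print(arm.current_width(),arm.current_tool_rot(),arm.current_joint_positions())
E
```

```text
top [ 0.5663 -0.0977  0.0706] [312.5111 220.4317] [290.0444 201.7269]
[156.7569 172.7737]
[156.9248 178.9064]
scene [ 0.5663 -0.0977  0.0706] [279.4543 185.02  ] [517.8171 140.0798]
[607.6459 232.7083]
[606.2504 259.1667]
0.0004904073172666817 [[-0.982   0.1889 -0.0004]
 [ 0.1889  0.982   0.0001]
 [ 0.0004  0.     -1.    ]] [-15.7451  31.8345  91.401    0.0008  56.7866 -94.8588]
```

```bash
python3 - <<'E'
from h import *
arm.grip(.05); print("w",arm.current_width())
arm.move_l(W(-.106,0,.12),feed=.15);arm.move_l(W(-.021,0,.12),feed=.15)
arm.move_l(W(-.021,0,ZK),feed=.12); print(P(),F(),arm.current_width(),arm.current_t())
b=arm.snapshot("scene")
arm.grip(.015); print(arm.current_width(),arm.current_grasp_force(),F(),P())
c=arm.snapshot("scene")
o=np.zeros((600,800,3),np.uint8)
for i,k in enumerate((b,c)): o[:,i*400:i*400+400]=cv2.resize(k[150:270,260:340],(400,600),interpolation=cv2.INTER_CUBIC)[:,:,::-1]
cv2.imwrite("pics/t3.png",cv2.convertScaleAbs(o,alpha=1.8))
E
```

```text
w 0.049709874257137646
[-0.0212 -0.0004  0.0515] [-0.8342  0.1697  0.0793] 0.049930640801964014 9.5583
0.014908212863206559 0.0 [ 0.1288 -0.2167  0.6088] [-0.021  0.     0.051]
```

View pics/t3.png

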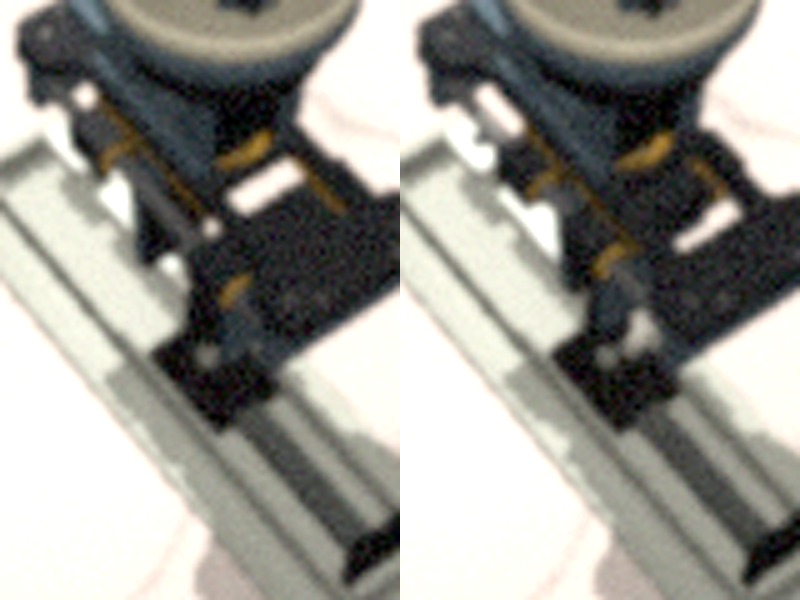

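The fingers closed to 15 mm without touching the knob, and in this picture they look higher than the knob. I'll probe downwards gently to check the true tip height.

```bash
python3 - <<'E'
from h import *
arm.grip(.05)
z=.051; f0=F(6)
while z>.022:
    z-=.002; arm.move_l(W(-.021,0,z),feed=.04); f=F(4)-f0
    print(round(z,3),f,P()[2])
    if abs(f[2])>4: break
arm.grip(.015); print(arm.current_width(),arm.current_grasp_force(),F(),arm.current_t())
b=arm.snapshot("scene")
cv2.imwrite("pics/t4.png",cv2.convertScaleAbs(cv2.resize(b[150:270,260:360],(750,600)[::1] if 0 else (500,600),interpolation=cv2.INTER_CUBIC)[:,:,::-1],alpha=1.8))
E
```

```text
0.049 [-0.243  -0.1673  0.4986] 0.04881094832717906
0.047 [ 0.0364 -0.3153 -0.0913] 0.046842929941002434
0.045 [0.0913 0.1482 0.789 ] 0.044884543157711725
0.043 [-0.527   0.7333  0.1925] 0.042851571724092735
0.041 [ 0.1941  0.0701 -0.1031] 0.040841217351096734
0.039 [0.7079 1.133  0.1924] 0.03889140955462991
0.037 [-0.8542 -0.1156  0.5851] 0.03686640537635799
0.035 [0.6754 1.0843 0.1279] 0.03487617583767376
0.033 [-0.977   0.8601 -0.044 ] 0.032870028395073116
0.031 [-0.7421  1.0519 -0.1403] 0.030881611819593008
0.029 [0.545  0.9467 0.2927] 0.02887095414620429
0.027 [-0.385   0.606   0.2651] 0.026869247398657696
0.025 [0.435  0.3529 0.1122] 0.024863891118351467
0.023 [ 0.1052  1.8126 -0.2288] 0.022854383314456626
0.021 [-0.4109  0.3557  0.0166] 0.020856048355445425
0.02154282443898083 30.000110864639282 [-3.2921  0.2798  1.2237] 15.3583
```

View pics/t4.png

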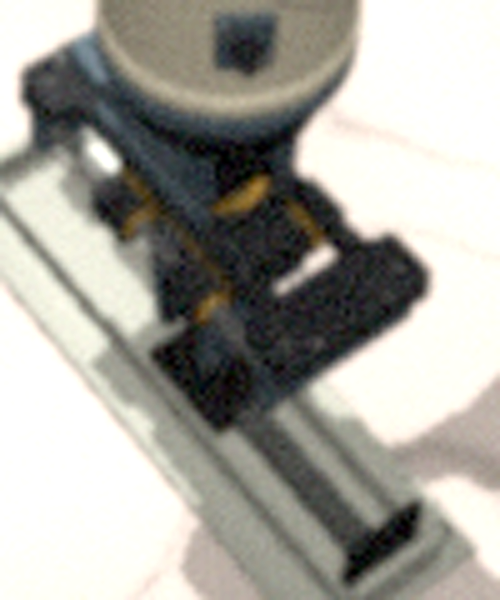

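```bash
cat > feel.py <<'E'
from h import *
Z=P()[2]; s=P(); t0=arm.current_t()
go=lambda x,y,f:arm.move_l(W(x,y,Z),feed=f)
x,y=s[0]-.089,s[1]
go(x,y,.09); f0=F(8); print("drawn",P(),f0,arm.current_width(),arm.current_t())
while y<s[1]+.0085 and s[0]-x<.107 and arm.current_t()-t0<16:
    f=F(8)-f0
    if f[1]>-2.5: y+=.0006
    else: x-=.001; 
    if f[1]<-8: y-=.0006
    go(x,y,.03)
    print(round(1e3*(s[0]-x),1),round(1e3*(y-s[1]),1),f[:2],end=" | ")
print("\nend",P(),F(8)-f0,arm.current_width(),arm.current_t())
E
python3 feel.py
```

```text
drawn [-0.1102  0.0001  0.021 ] [ 6.9867 -1.4659  0.9488] 0.021117698554591648 16.55
89.0 0.6 [0. 0.] | 89.0 1.2 [0.4499 0.1366] | 89.0 1.8 [0.4023 1.8868] | 89.0 2.4 [ 0.4843 -0.9406] | 90.0 2.4 [-0.3402 -3.9299] | 91.0 2.4 [ 0.5746 -4.0249] | 92.0 2.4 [ 1.1027 -3.9866] | 93.0 2.4 [ 0.1269 -3.7741] | 94.0 2.4 [ 1.1296 -3.1372] | 95.0 2.4 [ 0.2889 -2.5556] | 95.0 3.0 [ 0.2786 -0.8647] | 96.0 3.0 [ 1.2043 -3.313 ] | 96.0 3.6 [ 0.3288 -1.0622] | 97.0 3.6 [-0.5621 -4.3017] | 97.0 4.2 [-0.2727 -0.4255] | 98.0 4.2 [-1.0306 -3.5775] | 98.0 4.8 [-0.2408  1.4648] | 98.0 5.4 [-0.0977 -1.1309] | 99.0 5.4 [-1.0355 -3.7867] | 99.0 6.0 [-0.5258 -0.229 ] | 100.0 6.0 [-0.5732 -2.5521] | 100.0 6.6 [-0.9751  1.2342] | 100.0 7.2 [-0.0116 -0.0471] | 100.0 7.8 [-0.4856 -1.4641] | 100.0 8.4 [-1.4993 -1.9059] | 101.0 8.4 [-3.355  -2.9802] | 101.0 9.0 [0.147  1.1158] | 
end [-0.1221  0.009   0.021 ] [-1.0263  1.3834 -1.2098] 0.02144340051601742 23.3
```

The knob slid into the notch with the pusher at about 101 mm and the lateral travel about 9 mm, and contact stayed near 4 N. Next I release it and fetch the first tin.

```bash
cat >> h.py <<'E'
def best(p):
    j=np.array(arm.current_joint_positions()); c=[]
    for y in(v,-v):
        q=arm.solve_ik(p,R(y))
        if q is not None: c.append((np.abs(np.array(q)-j).max(),tuple(y)))
    return R(min(c)[1])
E
python3 - <<'E'
from h import *
arm.grip(.045); p=P(); arm.move_l(W(p[0],p[1],.11),feed=.2)
a=arm.snapshot("scene")
T=np.array([.566,.2745,0])
Rt=best(T+[0,0,.09]); arm.grip(.065)
arm.move_to(T+[0,0,.09],Rt); f0=F(8)
for z in(.03,.015,.005):
    arm.move_l(T+[0,0,z],feed=.15); f=F(6)-f0; print(z,f)
    if abs(f[2])>5: break
arm.grip(.03); print(arm.current_width(),arm.current_grasp_force(),F(6)-f0,arm.current_t())
b=arm.snapshot("scene")
o=np.zeros((600,800,3),np.uint8)
o[:,:400]=cv2.resize(a[150:270,250:330],(400,600),interpolation=cv2.INTER_CUBIC)[:,:,::-1]
o[:,400:]=cv2.resize(b[220:340,375:455],(400,600),interpolation=cv2.INTER_CUBIC)[:,:,::-1]
cv2.imwrite("pics/t5.png",cv2.convertScaleAbs(o,alpha=1.6))
E
```

```text
0.03 [-0.4851  1.411   0.8698]
0.015 [-0.4775  0.6915  0.4156]
0.005 [0.077  1.4482 0.2151]
0.0397750480165223 29.99620109796524 [-0.7341  0.4607  3.1596] 28.0083
```

View pics/t5.png

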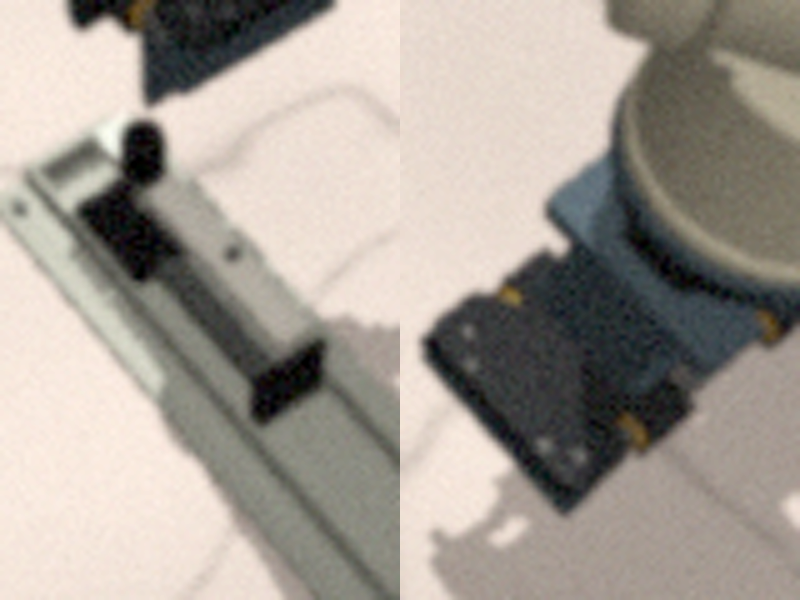

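The knob sits caught in the notch with the pusher drawn back (left crop, knob at (142,150)). On the right the gripper holds tin 1 at a width of 39.8 mm. I'll place it.

```bash
cat > place.py <<'E'
from h import *
def place(X,z0):
    p=arm.current_ee_pos(); arm.move_l(p+[0,0,.075],feed=.25)
    Rt=arm.current_tool_rot(); arm.move_l(W(X,0,.08),R(v if Rt[:,1]@v>0 else -v),feed=.3); arm.move_l(W(X,0,z0+.030),feed=.2)
    f0=F(8); y=0; z=z0+.030; n=0; print("above",P(),f0,arm.current_width(),arm.current_t())
    while z>z0+.0075 and n<25:
        n+=1; dz=.004 if z>z0+.0125 else .0012
        z-=dz; arm.move_l(W(X,y,z),feed=.05); f=F(8)-f0; print(round(1e3*(z-z0),1),round(y*1e3,1),f)
        if f[2]>3.5:
            if z<z0+.0105: break
            z+=dz; y=[0,.0015,-.0015,.003,-.003,.0045,-.0045][min(n,6)] if abs(f[1])<2 else y+.001*np.sign(f[1]); arm.move_l(W(X,y,z),feed=.05)
    ok=z<z0+.0105
    print("placed",ok,P(),F(8)-f0,arm.current_t())
    return ok
def letgo():
    arm.grip(.056); arm.move_l(arm.current_ee_pos()+[0,0,.08],feed=.2); print("free",arm.current_t())
E
python3 - <<'E'
from place import *
if place(.082,.005): letgo()
E
```

```text
above [0.0828 0.0009 0.0347] [-0.5866 -0.9132  0.3739] 0.03940951042134159 29.675
26.0 0.0 [-0.4264  0.8321 -0.4145]
22.0 0.0 [ 1.5805  1.7079 -0.9411]
18.0 0.0 [ 0.3688  1.3395 -0.6927]
14.0 0.0 [ 1.5965  1.0101 -1.8149]
10.0 0.0 [ 1.6576  0.8106 -0.3128]
8.8 0.0 [ 1.2485  1.0295 -1.7151]
7.6 0.0 [-0.316   2.4737  5.4732]
placed True [ 0.0821 -0.0004  0.0131] [-0.316   2.4737  5.4732] 31.425
free 32.4417
```

```bash
python3 - <<'E'
from place import *
T=np.array([.4313,.2988,0])
arm.grip(.065); p=arm.current_ee_pos()
arm.move_l(T+[0,0,.09],feed=.3); f0=F(8)
arm.move_l(T+[0,0,.02],feed=.2); arm.move_l(T+[0,0,.005],feed=.1); print(F(8)-f0)
arm.grip(.03); w=arm.current_width(); print(w,arm.current_grasp_force(),arm.current_t())
if .037<w<.043 and place(.039,.005): letgo()
a=arm.snapshot("top")
cv2.imwrite("pics/t6.png",cv2.convertScaleAbs(cv2.resize(a[183:253,215:350],(800,415),interpolation=cv2.INTER_CUBIC)[:,:,::-1],alpha=1.5))
b=arm.snapshot("scene"); cv2.imwrite("pics/t7.png",b[:,:,::-1])
E
```

```text
[-0.6602 -0.127   0.402 ]
0.03936827935354232 30.00054895877838 35.1833
above [0.0398 0.0011 0.035 ] [-0.4795 -0.1253 -0.4414] 0.03916003703086286 37.1667
26.0 0.0 [ 0.2888 -0.0122 -0.096 ]
22.0 0.0 [ 1.0519 -0.0552 -0.2071]
18.0 0.0 [-0.0219  0.7979 -0.7518]
14.0 0.0 [ 0.9529  0.1641 -0.5201]
10.0 0.0 [ 0.5289 -0.1857  0.4264]
8.8 0.0 [0.3428 0.2869 0.6507]
7.6 0.0 [ 0.167   3.1554 10.4708]
placed True [ 0.039  -0.0001  0.0132] [ 0.167   3.1554 10.4708] 38.9167
free 39.9333
```

```bash
python3 -c "
import cv2;b=cv2.imread('pics/t7.png');cv2.imwrite('pics/t8.png',cv2.convertScaleAbs(cv2.resize(b[160:290,240:370],(600,600),interpolation=2),alpha=1.6))"
```

```text
(no output)
```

View pics/t8.png

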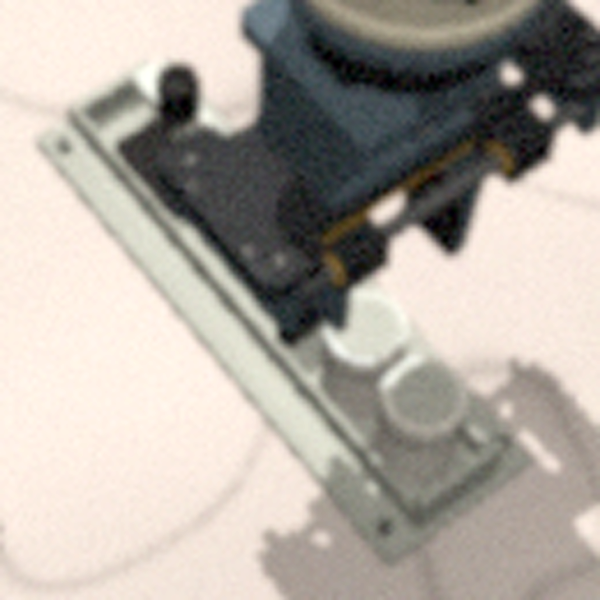

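Both tins stand upright in the track, with their tops at crop (370,325) and (425,397), and the knob is still caught at (178,90). Next I free the knob and ease the pusher forward.

```bash
python3 - <<'E'
from h import *
for q in((332.1-.4,246-.4),(370/4.615+239.6,325/4.615+159.6)):
    w=onz("scene",q,.068)-O; print("tin rack",w@u,w@v)
Z=.021; go=lambda x,y,f:arm.move_l(W(x,y,Z),feed=f)
p=arm.current_ee_pos(); arm.grip(.05)
arm.move_to(W(-.121,.009,.085),R(u)); arm.move_l(W(-.121,.009,.04),feed=.15); f0=F(10)
go(-.121,.009,.06); print("down",P(),F(8)-f0)
arm.grip(.015); print("w",arm.current_width(),arm.current_grasp_force(),F(8)-f0,arm.current_t())
go(-.1230,.009,.03); print(F(8)-f0)
for y in(.0075,.006,.0045,.003,.0015,.0005):
    go(-.1230,y,.03); f=F(8)-f0; print(y,f)
    if abs(f[1])>8: print("stuck"); break
print(P(),arm.current_width(),arm.current_t())
E
```

```text
tin rack 0.08366890599050246 -0.0010124610662504009
tin rack 0.039778839583209206 0.0021468471171910814
down [-0.121   0.0092  0.0208] [ 1.6237 -0.1813  0.6432]
w 0.021026679268763716 29.99982386827469 [-4.6843 -0.2071  2.0788] 43.05
[8.2482 0.1228 3.2345]
0.0075 [ 8.5209 -0.144   3.297 ]
0.006 [9.5448 0.0812 4.0537]
0.0045 [ 8.6026 -0.4106  2.7617]
0.003 [8.6676 0.2436 2.9612]
0.0015 [8.4421 0.4574 2.9088]
0.0005 [8.7878 0.6884 2.61  ]
[-0.1223  0.0004  0.0211] 0.021060871450539236 44.8
```

```bash
python3 - <<'E'
from h import *
Z=.021; go=lambda x,y,f:arm.move_l(W(x,y,Z),feed=f)
x=-.1005; go(x,0,.04); f=F(8); print(P(),f)
while x<-.088 and arm.current_t()<62:
    x+=.001; go(x,0,.02); f=F(8); print(round(x*1e3,1),f[:2],end=" | ")
    if f[0]<0.5: break
print(P(),arm.current_t())
E
```

```text
[-0.0998  0.      0.0212] [6.6103 0.6519 3.644 ]
-99.5 [ 6.6654 -0.0833] | -98.5 [ 6.083  -0.2523] | -97.5 [6.0399 0.1126] | -96.5 [5.9862 0.2428] | -95.5 [4.4513 0.1959] | -94.5 [-4.4777  0.8471] | [-0.095  -0.0002  0.0211] 47.0167
```

```bash
python3 - <<'E'
from h import *
arm.grip(.05); p=P(); arm.move_l(W(p[0],p[1],.12),feed=.2); arm.move_l(W(-.2,.12,.2),feed=.3); arm.sleep(.3)
b=arm.snapshot("scene"); print(arm.current_t(),arm.current_width())
cv2.imwrite("pics/t9.png",cv2.convertScaleAbs(cv2.resize(b[160:290,240:370],(600,600),interpolation=cv2.INTER_CUBIC)[:,:,::-1],alpha=1.6))
E
```

```text
49.3667 0.05026525206809293
```

View pics/t9.png

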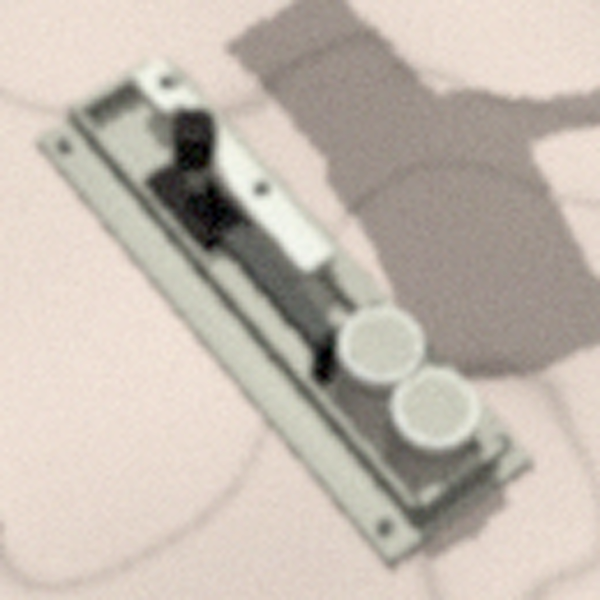

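The pusher holds both tins against the stop (tops at (381,345) and (436,408)). The knob is free at (195,130) and the arm is clear.

```bash
python3 -c "
from rig import arm
print(arm.sign_off())"
```

```text
the job is handed in; nothing more can be done
None
```

I refilled the rack and handed the job in at about 49 s: both tins stand upright against the front stop, held by the pusher with its knob free of the notch, and the arm is clear; no pass/fail result came back.

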